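Draw down the lift door of a bench drying oven with its hook rod

TASK

The glassware is in the bench oven and its lift door still stands open. Take the hook rod from its stand, put the hook down through the eye on the door and draw the door down with it until it bears firmly on its seal, with a pull of about 10 N, but never load the eye with more than 13 N and touch the door with nothing but the rod. Then unhook without lifting the door off its seal and lay the rod back in the two forks of its stand as it lay before, leaving the other things on the bench alone.

Things in the scene. Friction and masses are not known exactly. Their poses are not given: they have to be found in the camera images.
- rod_grip (a point): Hook rod: centre of its handle, the place to grip. Soft rubber handle 120 mm long, 20 mm wide, 26 mm high, flat sides; then a straight 8 mm steel shaft on the same axis, to 138 mm from here, where the hook begins. 0.16 kg, balance point 33 mm ahead of here. Axes as it lies in its stand: x along the rod to the hook, y level across the handle's 20 mm, z up.
- hook_bend (a point): Inside of the rod's hook, where the eye's wire is carried (centre of that wire): x = 140, y = 0, z = -7 mm from rod_grip, rod's axes. 7 mm wire turns down and back by 110 degrees at 12 mm centre-line radius, in the rod's x-z plane, then a straight 16 mm tip. With the hook end raised 20 degrees the tip points straight down; it holds at any rise from 0 to 40.
- hook_tip (a point): Centre of the rounded end (7 mm wire) of the hook's tip: x = 143.8, y = 0, z = -31.1 mm from rod_grip, in the rod's axes.
- stand: Steel stand fixed to the bench, holds the rod level: base 200 x 85 x 10 mm, forks open upward 45 mm behind (handle, slot 25 mm, flared mouth 50) and 105 mm ahead (shaft, slot 12 mm, mouth 38) of its origin; tops 83 and 92 mm above the bench. Origin on the bench below the handle's centre; x along the rod to the hook, z up. The rod's axis lies 60 mm above the bench.
- eye (a point): Centre of the level ring (eye) on the lift door: 20 mm hole opening up and down, 7 mm wire, 34 mm outside; 24 mm out from the door's flat face, 27 mm below the door's upper edge. 309 mm above the bench with the door fully raised; goes straight down with it. Axes: x level into the oven, square to the door; y along its face to the left as one faces it; z up.
- eye_closed (a point): Fixed point of the oven, 209 mm above the bench, straight below the raised eye: the eye's centre when the door meets its seal, give or take 8 mm in height with the setting of the sill. Axes as the eye's.
- door (a joint): How far the lift door is lowered (m): 0 fully raised. Spring-balanced, stays where left; sliding it takes a pull of 2 to 4 N. Somewhere between 0.092 and 0.108 (the sill is set by screws and must be felt for) its lower edge meets the sprung seal bar; from there the pull grows by 3 N per mm. It is home 1.5 to 3 mm further, at 8 to 13 N. Let go at home it eases back to about 1 mm of squeeze and stays.
- oven: White bench oven, fixed, 250 mm wide, 180 deep, 300 high; steel lift door in guides on its front, turned to the right and towards the robot. Origin on the bench under its middle, x from front to back, z up. The door's face is 116 mm in front of the origin. The guides stand 10 mm proud of the face, 87 mm to each side of the eye and up to 360 mm, with a header across their tops, 344 mm up.
- tube_rack: Bystander: orange rack of small tubes, 76 x 125 x 54 mm; origin under its centre.
- reagent: Bystander: small reagent bottle with white cap, 40 mm diameter, 62 mm high; origin under its centre.
- petri: Bystander: pair of petri dishes, 61 mm diameter, 30 mm high; origin under its centre.
- timer: Bystander: white lab timer 62 x 66 x 19 mm; origin under its centre.
- rod: The hook rod as a whole; origin and axes as rod_grip.

How it is judged:
On the way, in this order (a step that is already met when the one before it is completed fails the run):
1. the hook's tip is down through the eye (horizontal distance between hook_tip and eye below 0.012 m and z of hook_tip in the frame of eye between -0.035 and -0.006 m), for 0.1 s.
2. the door bears firmly on its seal (more than 4.5 N on the seal bar, 1.5 mm of squeeze) with the hook in the eye (contact force between oven and door above 4.5 N and value of joint door above 0.088 m and contact force between rod and door above 3 N and horizontal distance between hook_tip and eye below 0.014 m and z of hook_tip in the frame of eye below -0.006 m), for 0.2 s.
At the end, for the whole second after the job is handed in: The door is down and still squeezes the oven's seal (over 1 N between oven and door); the rod rests in both forks of its stand, hook down and to the same end as before (handle's centre within 15 mm along and 10 mm across the stand's middle, 54 to 66 mm above the bench) (contact force between oven and door above 1 N and value of joint door above 0.09 m and x of rod_grip in the frame of stand between -0.015 and 0.015 m and y of rod_grip in the frame of stand between -0.01 and 0.01 m and z of rod_grip in the frame of stand between 0.054 and 0.066 m and x of hook_tip in the frame of stand above 0.12 m and z of hook_tip in the frame of stand below 0.045 m and angle between the x axis of rod_grip and the x axis of stand, either way round below 0.08 rad and linear speed of rod below 0.02 m/s); the robot touches nothing.
It fails at once if the rod pulls or pushes on the door with more than 13 N (contact force between rod and door above 13 N).
It fails at once if the robot touches the door (contact force between any of the fingers, the arm and door above 1 N).
It fails at once if a bystander is moved by more than 20 mm (distance of any of tube_rack, reagent, petri, timer from where it was at the start of the episode above 0.02 m).
It also fails if it takes over 58 s, if anything falls off the work surface, if the arm or the gripper's body presses on something with over 40 N, if the wrist force passes 120 N, or if a joint passes its speed limit or range.

ROBOT

A 7-joint arm with a two-finger parallel gripper is mounted at the origin on a cart in front of the work surface, level with it; the furniture and walls round the work are solid. World frame = base frame: x ahead of the robot, y to its left, z up, the work surface at z = 0. Lengths are in m, angles in rad, forces in N, time in s.
With the tool pointing down it reaches from about 0.4 to 0.85 m from the base axis. Payload 4.5 kg.
Tool frame: the origin (TCP) lies at the centre of the arm's flange, where the gripper is bolted on; the fingertips stand nose_length ahead of it and the grasp point (between the pads) lies 147 mm ahead of it (nose_length is the distance from the TCP to the fingertips, in m); z points along the fingers, y is the line along which they close (so a half turn about z gives the same grasp; the last joint's range is limited). The gripper opens to 88 mm and grips with 3 to 60 N. Pads are 18 mm wide; open, the fingers measure 123 mm over their backs; the gripper's body (75 mm by 187 mm) begins 45 mm behind the grasp point.
Start: joints at [1.23, 0.689, -0.195, 1.565, 0.157, 0.902, -0.215], TCP at [0.229, -0.582, 0.405] pointing down, gripper open.
Joint ranges: [-3.01, 3.01], [-0.46, 2.08], [-1.47, 1.51], [0.13, 2.56], [-1, 4.14], [0.04, 2.09], [-2.66, 2.66]. Speed limits (rad/s): [2.57, 2.57, 3.14, 3.14, 3.14, 3.14, 3.14].

INTERFACE

Orientations are given as a unit quaternion [x, y, z, w].
In Python, from plant import * gives the robot as it stands.
- The arm moves only by the tool play_rows, never from a script. Its argument "rows" is a list that holds one entry, the list of rows, each a list of 6 numbers: the shift along the tool's x, y, z normalised to -1 to 1, where 1 is 0.5 m, then the turn, a rotation vector about the tool's x, y, z normalised to -1 to 1, where 1 is 0.5 rad. A call has 1 to 20 rows; each row is the pose to reach, as a shift and turn from the pose commanded when the call began, along the tool's axes at that moment; what a row does not reach only later rows make up. A row lasts 1/12 s, in which the tool goes at most 41.7 mm and 7.16 degrees, less where a joint would pass 70% of its speed; a pose out of reach is approached as far as the arm can. A call with a number of a shift or a turn outside -1 to 1 is refused whole. A call with a gripper value outside its range is refused whole. "claw" is the closure, from 0 (fully open) to 1 (shut), set as the call begins (left out, the last holds). The fingers move at their own pace and stop on an object; "squeeze" is the grip in N (left out, the last holds). Time passes only in rows, so rows that repeat a pose let the fingers close. It gives the time, the measured TCP pose, the force, the opening and the grip force at its end, in the units of the state.
- get_state(): the state, without advancing time (a new reading comes with each control period).
- snapshot(name): name is "scene" or "side" or "wrist"; returns a dict with "pixels" (400x640x3 uint8, blue, green, red), "camera_matrix" (3x3 intrinsics, pixels), "dist_coeffs" ([k1, k2, p1, p2, k3] as OpenCV has them; the pictures are not rectified), "world_to_cam" (4x4, takes a point from world to camera coordinates); the wrist camera has in their place "mount" (4x4, takes a point from camera to tool coordinates, whose origin is the TCP and whose axes are the flange's). Camera axes: x right, y down, z forward; pixel columns grow to the right and rows downward; lengths in m; the calibration is good to about 2 mm. A picture is of the moment at which its call begins: read the wrist's pose just before it. There is no depth.
- finish_job(): hands the job in; it is judged then, once.
The state is a dict: "clock": time; "q": joint angles; "qd": joint speeds; "joint_torque": joint torques, N m; "tool_pos": TCP position; "eef_rot": TCP orientation; "contact_force": force on the tool from outside, world axes, zero at the start; "moment": the same for the moment, N m; "opening": opening from 0.0 (shut) to 1.0 (fully open); "finger_force": force on a finger pad.
Only numpy, scipy, OpenCV 4.12 (cv2) and the standard library are available. Lean on these libraries where they do the work, as an engineer would, in place of code of your own. Each camera call takes 0.05 s, during which the arm holds its last target. There are 200 camera calls.

## Working session

There is one attempt and no reset: what is moved stays moved. The work goes in short steps, Python scripts to look and compute and a tool call to move; the robot and the scene stay as the last step left them, time stands still between calls to the robot, and variables do not carry over. Pictures are saved under pics/ and viewed, at most 10 in all, crops included, and the job is handed in when it is done.

Besides the shell and the picture viewer there is one more tool, called after ">>>" by a JSON object that holds its "api" and its "payload", one argument or row to a line. play_rows: Moves the arm, as the interface text tells. Its arguments: {"type":"object","properties":{"rows":{"type":"array"},"claw":{"type":"number"},"squeeze":{"type":"number"}},"required":["rows"]}

```bash
mkdir -p pics; ls; python3 - <<'E'
from plant import *
import cv2,numpy as np
s=get_state();print(s)
for n in("scene","side"):
    d=snapshot(n);cv2.imwrite(f"pics/{n}0.png",d["pixels"]);np.savez(f"{n}.npz",**d);print(n,d["camera_matrix"],d["dist_coeffs"],d["world_to_cam"])
d=snapshot("wrist");np.savez("wrist.npz",**d,tp=s["tool_pos"],tr=s["eef_rot"]);cv2.imwrite("pics/wrist0.png",d["pixels"]);print(d["mount"])
E
```

```text
pics
{'clock': 0.0, 'q': array([ 1.22983027,  0.68997761, -0.19449559,  1.56635187,  0.157312  ,
        0.90252008, -0.21510112]), 'qd': array([-0.00117881,  0.0002088 ,  0.00011099, -0.00084453, -0.00179325,
       -0.0019679 , -0.00040046]), 'joint_torque': array([ 3.01371711e-04, -5.27562082e+01, -1.26690287e+00, -1.53426611e+01,
       -5.26867993e-02,  6.51384107e-03,  1.58420467e-04]), 'tool_pos': array([ 0.2286258 , -0.58132241,  0.40391119]), 'eef_rot': array([ 9.82487464e-01,  1.86326365e-01, -2.51922267e-04, -8.97811974e-04]), 'contact_force': array([-0.42359539,  0.37830729,  0.17628757]), 'moment': array([ 0.01188453,  0.05639147, -0.01010025]), 'finger_force': 0.0, 'opening': 0.9966965511804535}
scene [[495.05068232   0.         327.24626057]
 [  0.         495.05068232 201.64976358]
 [  0.           0.           1.        ]] [-0.1569289  0.         0.         0.         0.       ] [[ 0.51530009  0.85686059 -0.01599204 -0.24266231]
 [ 0.72984926 -0.44854587 -0.51587465 -0.35124925]
 [-0.44920582  0.25415848 -0.8565148   2.15625526]
 [ 0.          0.          0.          1.        ]]
side [[451.45273876   0.         315.90633554]
 [  0.         451.45273876 201.15906215]
 [  0.           0.           1.        ]] [-0.00062759  0.          0.          0.          0.        ] [[ 0.91494284 -0.40315542 -0.01858246 -0.55629127]
 [-0.19829825 -0.40897231 -0.89074096  0.27435779]
 [ 0.35150733  0.81866193 -0.4541313   1.29871723]
 [ 0.          0.          0.          1.        ]]
[[ 7.40273112e-04 -9.60845766e-01 -2.77082780e-01  7.10530289e-02]
 [ 9.99998698e-01  3.14011900e-04  1.58275857e-03 -7.58820612e-04]
 [-1.43377958e-03 -2.77083591e-01  9.60844747e-01  2.01928547e-02]
 [ 0.00000000e+00  0.00000000e+00  0.00000000e+00  1.00000000e+00]]
```

View pics/scene0.png

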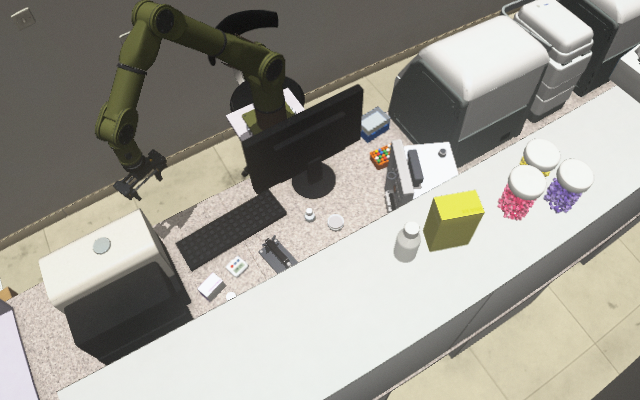

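View pics/side0.png

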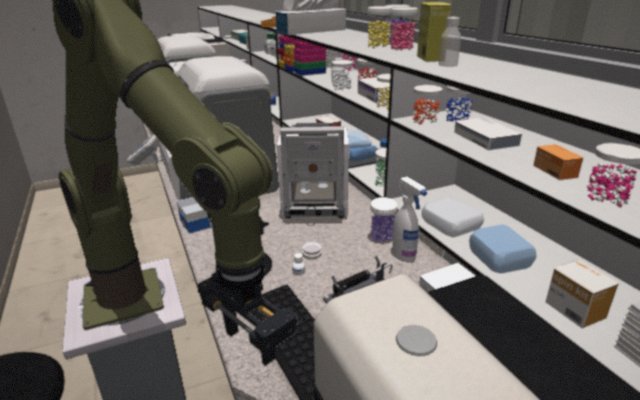

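The scene view shows the stand with the rod near (278,252), the oven at about (420,175) and the monitor near (305,150). The side view shows the oven front with the eye at about (313,167) and the stand near (358,280). I'll enlarge these areas.

```bash
cat > h.py <<'E'
import numpy as np,cv2
from scipy.spatial.transform import Rotation as R
def load(n):
    d=dict(np.load(n+".npz"))
    if "mount" in d:
        T=np.eye(4);T[:3,:3]=R.from_quat(d["tr"]).as_matrix();T[:3,3]=d["tp"]
        d["world_to_cam"]=np.linalg.inv(T@d["mount"])
    return d
def ray(d,uv):
    p=cv2.undistortPoints(np.array([[uv]],float),d["camera_matrix"],d["dist_coeffs"])[0,0]
    W=np.linalg.inv(d["world_to_cam"]);return W[:3,3],W[:3,:3]@np.array([p[0],p[1],1])
def atz(d,uv,z=0):
    o,r=ray(d,uv);return o+r*(z-o[2])/r[2]
def proj(d,P):
    P=np.atleast_2d(P).astype(float);W=d["world_to_cam"]
    return cv2.projectPoints(P,cv2.Rodrigues(W[:3,:3])[0],W[:3,3],d["camera_matrix"],d["dist_coeffs"])[0][:,0]
E
python3 - <<'E'
from h import *
a,b,w=load("scene"),load("side"),load("wrist")
for uv in[(278,252),(313,212),(335,222),(380,157),(425,175),(318,190),(235,230)]:print("scene",uv,atz(a,uv).round(3))
for uv in[(358,285),(313,217),(298,270),(312,250)]:print("side",uv,atz(b,uv).round(3))
print(np.linalg.inv(a["world_to_cam"])[:3,3],np.linalg.inv(b["world_to_cam"])[:3,3])
ca=cv2.resize(a["pixels"][125:285,220:470],None,fx=3,fy=3,interpolation=cv2.INTER_CUBIC)
cb=cv2.resize(b["pixels"][115:315,255:415],None,fx=3,fy=3,interpolation=cv2.INTER_CUBIC)
cv2.imwrite("pics/ca.png",ca);cv2.imwrite("pics/cb.png",cb)
E
```

```text
scene (278, 252) [ 0.57  -0.273  0.   ]
scene (313, 212) [ 0.49  -0.076  0.   ]
scene (335, 222) [ 0.572 -0.026  0.   ]
scene (380, 157) [0.408 0.293 0.   ]
scene (425, 175) [0.578 0.399 0.   ]
scene (318, 190) [ 0.413 -0.008  0.   ]
scene (235, 230) [ 0.402 -0.37   0.   ]
side (358, 285) [ 0.637 -0.24   0.   ]
side (313, 217) [0.682 0.195 0.   ]
side (298, 270) [ 0.505 -0.095  0.   ]
side (312, 250) [ 0.589 -0.011  0.   ]
[ 1.35000532 -0.49765418  1.66178329] [ 0.10687076 -1.17527746  0.82383261]
```

View pics/ca.png

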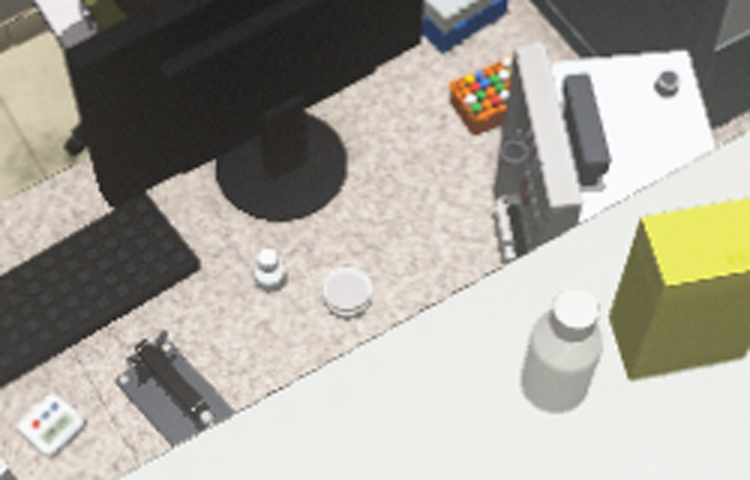

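View pics/cb.png

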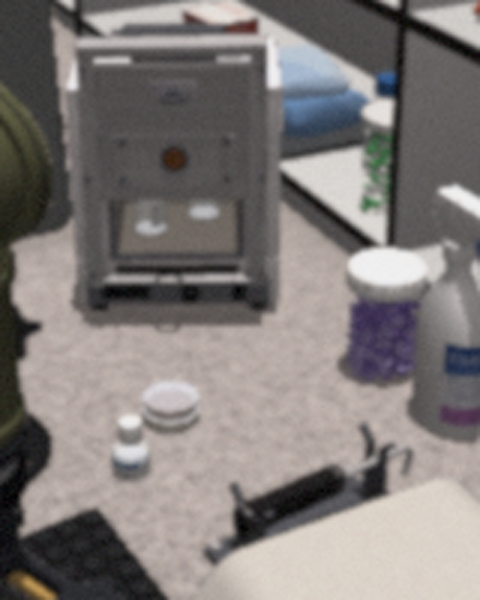

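View pics/wrist0.png

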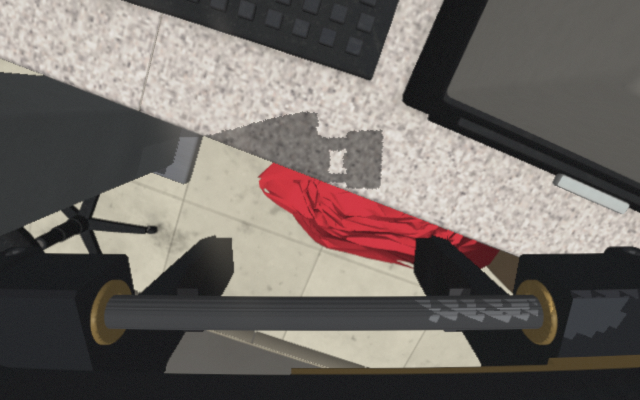

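```bash
cat >> h.py <<'E'
def tri(*obs):
    A=[];b=[]
    for d,uv in obs:
        o,r=ray(d,uv);r=r/np.linalg.norm(r);M=np.eye(3)-np.outer(r,r);A.append(M);b.append(M@o)
    x=np.linalg.lstsq(np.vstack(A),np.hstack(b),rcond=None)[0]
    return x,[np.linalg.norm(M@x-c) for M,c in zip(A,b)]
E
python3 - <<'E'
from h import *
a,b,w=load("scene"),load("side"),load("wrist")
A=lambda u,v:(a,(220+u/3,125+v/3)); B=lambda u,v:(b,(255+u/3,115+v/3))
print("eye",tri(A(515,150),B(174,92)))
print("eye?",tri(A(515,150),B(174,158)))
print("handle near",tri(A(148,345),B(240,512)))
print("handle far",tri(A(205,413),B(343,472)))
print("door header L",tri(A(530,50),B(80,45)))
# header corners, oven yaw: assume z=.36
for q in [(515,50),(545,45),(558,205),(580,205)]:print("hdr z.36",atz(*A(*q),.36).round(3))
for q in [(75,45),(275,45)]:print("side hdr z.36",atz(*B(*q),.36).round(3))
for q in [(95,303),(265,303)]:print("side foot z0",atz(*B(*q),0).round(3))
print("petri",atz(*A(348,290),.03),atz(*B(172,395),.03));print("reag",atz(*A(267,258),.062),atz(*B(130,422),.062));print("timer",atz(*A(50,425),.02));print("rack",atz(*A(485,95),.054))
# monitor top corners: bottom edge of screen
for z in(.3,.4,.5,.6):
  print("mon z",z,[atz(a,u,z).round(2) for u in[(245,137),(362,88)]],"bottom",[atz(a,u,z-.3).round(2) for u in[(256,193),(362,137)]])
print("mon base",[atz(a,u).round(2) for u in[(292,180),(336,180),(313,198),(313,163)]], "side px of mon",proj(b,[[.41,0,0],[.41,-.2,.4],[.41,.2,.4]]))
for z in(.2,.3,.4,.5,.6,.7):
  print("shelf z",z,[atz(a,u,z).round(2) for u in[(300,267),(460,182)]],"side upper",[atz(b,u,z).round(2) for u in[(345,40),(600,130)]],"side low",[atz(b,u,z).round(2) for u in[(440,120),(350,165),(600,265)]])
print(proj(a,[[0,0,0]]))
E
```

```text
eye (array([0.66339717, 0.13838318, 0.30556286]), [np.float64(0.0013447968003538952), np.float64(0.001344796800353656)])
eye? (array([0.64901053, 0.15294695, 0.23754481]), [np.float64(0.023218981744582166), np.float64(0.023218981744582)])
handle near (array([ 0.53992845, -0.2854237 ,  0.06115977]), [np.float64(0.0002944281412924982), np.float64(0.0002944281412922977)])
handle far (array([ 0.65467708, -0.27009743,  0.06035832]), [np.float64(0.0012001870066457663), np.float64(0.0012001870066462366)])
door header L (array([0.58246321, 0.21072635, 0.349847  ]), [np.float64(0.0002964499827580699), np.float64(0.0002964499827581757)])
hdr z.36 [0.58  0.191 0.36 ]
hdr z.36 [0.592 0.223 0.36 ]
hdr z.36 [0.769 0.113 0.36 ]
hdr z.36 [0.781 0.132 0.36 ]
side hdr z.36 [0.567 0.184 0.36 ]
side hdr z.36 [0.762 0.085 0.36 ]
side foot z0 [0.595 0.245 0.   ]
side foot z0 [0.788 0.152 0.   ]
petri [ 0.58665576 -0.03066504  0.03      ] [ 0.58026903 -0.03567282  0.03      ]
reag [ 0.51023485 -0.10200254  0.062     ] [ 0.50336745 -0.1092031   0.062     ]
timer [ 0.55281943 -0.43227666  0.02      ]
rack [0
[... 1543 characters left out ...]
ay([0.88, 0.2 , 0.5 ])] side upper [array([1.24, 1.04, 0.5 ]), array([ 1.06, -0.55,  0.5 ])] side low [array([ 0.8 , -0.33,  0.5 ]), array([ 0.47, -0.48,  0.5 ]), array([ 0.6, -0.9,  0.5])]
shelf z 0.6 [array([ 0.91, -0.33,  0.6 ]), array([0.92, 0.14, 0.6 ])] side upper [array([0.89, 0.35, 0.6 ]), array([ 0.77, -0.74,  0.6 ])] side low [array([ 0.58, -0.59,  0.6 ]), array([ 0.36, -0.7 ,  0.6 ]), array([ 0.45, -0.98,  0.6 ])]
shelf z 0.7 [array([ 0.95, -0.34,  0.7 ]), array([0.96, 0.08, 0.7 ])] side upper [array([ 0.54, -0.33,  0.7 ]), array([ 0.47, -0.94,  0.7 ])] side low [array([ 0.37, -0.85,  0.7 ]), array([ 0.25, -0.91,  0.7 ]), array([ 0.3 , -1.07,  0.7 ])]
[[271.87659473 121.50318557]]
```

The eye triangulates to about (0.663, 0.138, 0.306) and the rod handle's centre to about (0.597, -0.278), heading about 8°. The oven's heading is about 65°. Next I work out the first move, to a view pose above the stand.

```bash
cat >> h.py <<'E'
def quat(heading,pitch=0):
    """tool x along heading (deg), z down, then hook end raised by pitch about tool y"""
    h=np.radians(heading);x=np.array([np.cos(h),np.sin(h),0]);z=np.array([0,0,-1.]);y=np.cross(z,x)
    return R.from_matrix(np.c_[x,y,z])*R.from_rotvec([0,np.radians(pitch),0])
def row(p0,r0,p1,r1):
    s=r0.inv().apply(np.array(p1)-p0)/.5; t=(r0.inv()*r1).as_rotvec()/.5
    n=max(np.linalg.norm(s)*.5/.0417,np.degrees(np.linalg.norm(t)*.5)/7.16)
    print("row",np.r_[s,t].round(4).tolist(),"n",round(n,1));return np.r_[s,t]
E
python3 - <<'E'
from h import *
from plant import *
a,b=load("scene"),load("side")
for z in(.2,.25,.3,.35,.4):print(z,[atz(a,u,z)[:2].round(2) for u in[(154,213),(190,297),(40,268)]],[atz(b,u,z)[:2].round(2) for u in[(318,310),(410,282)]])
s=get_state();p=s["tool_pos"];r=R.from_quat(s["eef_rot"])
row(p,r,[.62,-.29,.41],quat(7.6))
try:print(nose_length)
except Exception as e:print(e)
E
```

```text
0.2 [array([ 0.31, -0.6 ]), array([ 0.66, -0.61]), array([ 0.3 , -1.04])] [array([ 0.39, -0.51]), array([ 0.62, -0.51])]
0.25 [array([ 0.34, -0.6 ]), array([ 0.68, -0.61]), array([ 0.33, -1.02])] [array([ 0.37, -0.56]), array([ 0.58, -0.56])]
0.3 [array([ 0.38, -0.6 ]), array([ 0.7 , -0.61]), array([ 0.37, -1.  ])] [array([ 0.35, -0.61]), array([ 0.54, -0.61])]
0.35 [array([ 0.41, -0.59]), array([ 0.73, -0.6 ]), array([ 0.4 , -0.98])] [array([ 0.32, -0.67]), array([ 0.5 , -0.67])]
0.4 [array([ 0.45, -0.59]), array([ 0.75, -0.6 ]), array([ 0.44, -0.96])] [array([ 0.3 , -0.72]), array([ 0.45, -0.72])]
row [0.9417, -0.2558, -0.0116, -0.0027, 0.0006, 0.4844] n 11.7
0.166
```

>>> {"api": "play_rows", "payload": {
  "rows": [
    [[0.11,-0.28,-0.12,0,0,0],[0.11,-0.28,-0.12,0,0,0],[0.11,-0.28,-0.12,0,0,0],[0.11,-0.28,-0.12,0,0,0],[0.94,-0.256,-0.01,0,0,0.484],[0.94,-0.256,-0.01,0,0,0.484],[0.94,-0.256,-0.01,0,0,0.484],[0.94,-0.256,-0.01,0,0,0.484],[0.94,-0.256,-0.01,0,0,0.484],[0.94,-0.256,-0.01,0,0,0.484],[0.94,-0.256,-0.01,0,0,0.484],[0.94,-0.256,-0.01,0,0,0.484],[0.94,-0.256,-0.01,0,0,0.484],[0.94,-0.256,-0.01,0,0,0.484],[0.94,-0.256,-0.01,0,0,0.484],[0.94,-0.256,-0.01,0,0,0.484],[0.94,-0.256,-0.01,0,0,0.484],[0.94,-0.256,-0.01,0,0,0.484]]
  ],
  "claw": 0
}}

```text
clock: 1.65
tool_pos: [0.6178, -0.292, 0.4098]
eef_rot: [0.998, 0.065, -0.001, 0.001]
contact_force: [-0.3, 0.4, 1.1]
opening: 1.002
finger_force: 0.0
```

```bash
cat >> h.py <<'E'
def shot(n,f):
    from plant import get_state,snapshot
    s=get_state();d=snapshot(n)
    if n=="wrist":d.update(tp=s["tool_pos"],tr=s["eef_rot"])
    np.savez(f+".npz",**d);cv2.imwrite(f"pics/{f}.png",d["pixels"]);return s
E
python3 - <<'E'
from h import *
s=shot("wrist","w1");print(s["clock"],s["q"],s["tool_pos"],R.from_quat(s["eef_rot"]).as_matrix())
shot("side","s1");shot("scene","c1")
w,a=[cv2.imread(f"pics/{n}.png") for n in("w1","c1")]
cv2.imwrite("pics/m1.png",np.vstack([w,cv2.resize(a[:250,50:530],(384,200))[:, :].copy() if 0 else np.pad(cv2.resize(a[:250,50:530],(384,200)),((0,0),(0,256),(0,0)))]))
E
```

```text
1.65 [ 0.42927704  0.76530435 -0.1121241   1.36393493  0.09333234  1.01851689
 -1.14134128] [ 0.61776177 -0.29204706  0.40983567] [[ 0.99151458  0.12998539 -0.0016259 ]
 [ 0.12998325 -0.99151525 -0.00136195]
 [-0.00178914  0.00113905 -0.99999775]]
```

View pics/m1.png

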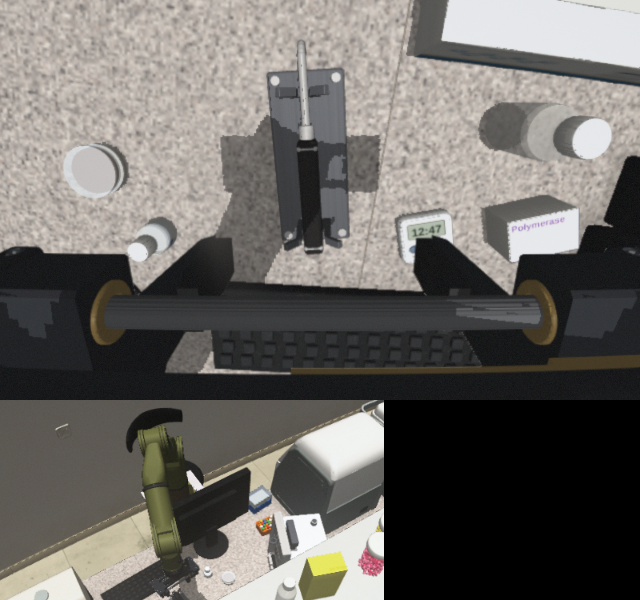

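The wrist view shows the rod along the image's vertical: hook at (301,42), handle front end at (307,142) and rear end at (313,251). The base plate corners are near (268,73), (343,68) and (349,244).

```bash
python3 - <<'E'
from h import *
w=load("w1")
c=[atz(w,u,.01)[:2].round(4) for u in[(268,73),(343,68),(349,244)]];print(c,"mid diag",(c[0]+c[2])/2)
hr,hf,hk=atz(w,(313,252),.073),atz(w,(306.5,141),.073),atz(w,(301,40),.062)
print(hr,hf,hk,"len",np.linalg.norm(hf-hr),"mid",(hf+hr)/2)
for v in (hf-hr,hk-hr,hk-hf):print(np.degrees(np.arctan2(v[1],v[0])))
# model projection check
for G,H in(((.597,-.278),7.6),(((hf+hr)/2)[:2],7)):
  h=np.radians(H);f=lambda x,y,z:[G[0]+x*np.cos(h)-y*np.sin(h),G[1]+x*np.sin(h)+y*np.cos(h),z]
  print(proj(w,[f(-.06,0,.073),f(.06,0,.073),f(.153,0,.058),f(.144,0,.029)]).round(0).tolist())
E
```

```text
[array([ 0.7102, -0.2197]), array([ 0.7258, -0.2996]), array([ 0.5228, -0.3373])] mid diag [ 0.6165 -0.2785]
[ 0.53634648 -0.2920864   0.073     ] [ 0.65019383 -0.27185019  0.073     ] [ 0.73957917 -0.25565952  0.062     ] len 0.11563184017928503 mid [ 0.59327015 -0.28196829  0.073     ]
10.078981154549702
10.161641729920508
10.266862041702893
[[307.0, 250.0], [305.0, 134.0], [305.0, 31.0], [306.0, 46.0]]
[[310.0, 254.0], [310.0, 139.0], [310.0, 36.0], [311.0, 51.0]]
```

```bash
python3 - <<'E'
from h import *
from plant import *
s=get_state();p=s["tool_pos"];r=R.from_quat(s["eef_rot"])
row(p,r,[.624,-.2765,.27],quat(10.1));row(p,r,[.624,-.2765,.207],quat(10.1))
E
```

```text
row [0.0159, -0.0292, 0.2806, 0.0018, 0.0007, -0.0919] n 3.4
row [0.016, -0.0293, 0.4066, 0.0018, 0.0007, -0.0919] n 4.9
```

>>> {"api": "play_rows", "payload": {
  "rows": [
    [[0.016,-0.029,0.14,0.002,0.001,-0.092],[0.016,-0.029,0.28,0.002,0.001,-0.092],[0.016,-0.029,0.28,0.002,0.001,-0.092],[0.016,-0.029,0.32,0.002,0.001,-0.092],[0.016,-0.029,0.36,0.002,0.001,-0.092],[0.016,-0.029,0.4,0.002,0.001,-0.092],[0.016,-0.029,0.407,0.002,0.001,-0.092],[0.016,-0.029,0.407,0.002,0.001,-0.092]]
  ]
}}

```text
clock: 2.47
tool_pos: [0.6244, -0.2755, 0.2053]
eef_rot: [0.996, 0.089, -0.001, -0.001]
contact_force: [1.4, -0.2, 0.1]
opening: 0.999
finger_force: 0.0
```

>>> {"api": "play_rows", "payload": {
  "rows": [
    [[0,0,0,0,0,0],[0,0,0,0,0,0],[0,0,0,0,0,0],[0,0,0,0,0,0],[0,0,0,0,0,0],[0,0,0,0,0,0],[0,0,0,0,0,0],[0,0,0,0,0,0],[0,0,0,0,0,0],[0,0,0,0,0,0]]
  ],
  "claw": 1,
  "squeeze": 60
}}

```text
clock: 3.3
tool_pos: [0.6253, -0.275, 0.2062]
eef_rot: [0.996, 0.089, 0.0, -0.0]
contact_force: [-0.3, 0.5, 0.7]
opening: 0.265
finger_force: 0.0
```

```bash
python3 - <<'E'
from h import *
s=shot("wrist","w2");print(s)
E
```

```text
{'clock': 3.3, 'q': array([ 0.3985617 ,  1.01368504, -0.10186524,  1.49374558,  0.14300786,
        0.64152098, -1.16229651]), 'qd': array([ 5.29876768e-04, -3.69251050e-04,  2.10467968e-04,  4.28407504e-05,
        9.39373083e-04,  5.45747668e-04, -6.91552868e-04]), 'joint_torque': array([ 5.74966634e-04, -6.17982817e+01, -1.04546465e-01, -1.18108168e+01,
       -2.18541850e-02, -6.33898191e-02, -8.66567780e-05]), 'tool_pos': array([ 0.62532152, -0.27502306,  0.20616104]), 'eef_rot': array([ 9.96006443e-01,  8.92798794e-02,  1.65968388e-04, -4.90438299e-04]), 'contact_force': array([-0.27569562,  0.54274892,  0.72469131]), 'moment': array([ 0.05965562, -0.05103289, -0.01271365]), 'finger_force': 0.0, 'opening': 0.26527220773126237}
```

View pics/w2.png

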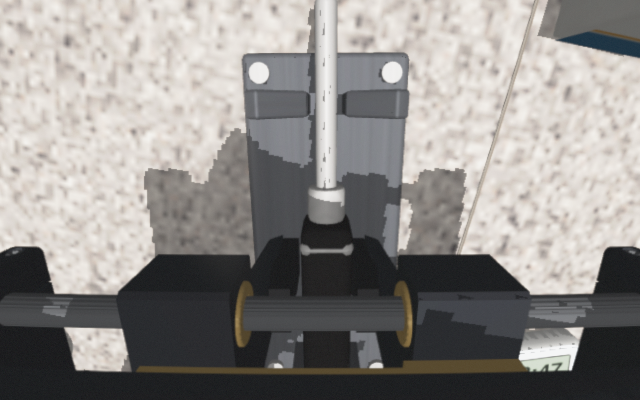

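>>> {"api": "play_rows", "payload": {
  "rows": [
    [[0,0,0,0,0,0],[0,0,0,0,0,0],[0,0,0,0,0,0],[0,0,0,0,0,0]]
  ],
  "claw": 1,
  "squeeze": 60
}}

```text
clock: 3.68
tool_pos: [0.6253, -0.2751, 0.2062]
eef_rot: [0.996, 0.089, 0.0, -0.0]
contact_force: [0.6, -0.5, -0.4]
opening: 0.216
finger_force: 60.0
```

```bash
python3 - <<'E'
from h import *
s=shot("wrist","w2b");print({k:s[k] for k in("tool_pos","eef_rot","contact_force","moment","opening","finger_force")})
p=s["tool_pos"];r=R.from_quat(s["eef_rot"])
row(p,r,[.6253,-.275,.33],quat(10.1))
# poses: hook-end rod at heading 65: view pose
e=np.array([.663,.138,.306])
for H in(65,):
  d=np.array([np.cos(np.radians(H)),np.sin(np.radians(H)),0])
  row(p,r,e-.26*d+[0,0,.1],quat(H)); print(e-.26*d)
E
```

```text
{'tool_pos': array([ 0.62534793, -0.2751422 ,  0.20619895]), 'eef_rot': array([ 9.96010598e-01,  8.92336905e-02,  2.63657089e-04, -4.08460423e-04]), 'contact_force': array([ 0.61228105, -0.47622875, -0.4234209 ]), 'moment': array([-0.08168906, -0.09594282, -0.00798142]), 'opening': 0.21558611802276373, 'finger_force': 59.98322959989309}
row [0.0001, -0.0005, -0.2476, -0.0015, -0.0012, 0.0049] n 3.0
row [-0.0788, -0.3753, -0.3994, -0.0008, -0.0018, -1.9115] n 7.6
[ 0.55311925 -0.09764002  0.306     ]
```

```bash
python3 - <<'E'
from h import *
w=load("w2");print(w["camera_matrix"])
T=w["tp"];r=R.from_quat(w["tr"])
for uv,z in[((326,248),.073),((326,218),.064),((326,218),.06),((326,20),.064),((326,180),.064)]:print(uv,z,r.inv().apply(atz(w,uv,z)-T).round(4))
s=dict(tool=T)
e=np.array([.663,.138,.306]);H=np.radians(65);d=np.array([np.cos(H),np.sin(H),0]);l=np.array([-d[1],d[0],0])
p=np.array([.6253,-.2751,.2062]);r=R.from_quat([.99601,.08923,.0003,-.0004])
p1=np.array([.6253,-.2751,.45]);q1=quat(10.1)
p2=np.array([.58,-.08,.54]);q2=quat(37)
p3=e-.085*d+.035*l;p3[2]=.56;q3=quat(65,15)
row(p,r,p1,q1);row(p,r,p2,q2);row(p2,q2,p3,q3)
E
```

```text
[[330.41695481   0.         323.3113127 ]
 [  0.         330.41695481 197.23555774]
 [  0.           0.           1.        ]]
(326, 248) 0.073 [0.0187 0.0005 0.1332]
(326, 218) 0.064 [0.0273 0.0005 0.1422]
(326, 218) 0.06 [0.0259 0.0006 0.1462]
(326, 20) 0.064 [0.0978 0.0003 0.1422]
(326, 180) 0.064 [0.0426 0.0005 0.1422]
row [0.0003, -0.0004, -0.4876, -0.0015, -0.0013, 0.0048] n 5.8
row [-0.0194, -0.4006, -0.6673, -0.0011, -0.0017, -0.9341] n 9.3
row [0.212, -0.2303, -0.04, 0.1279, 0.5131, -0.9718] n 4.4
```

>>> {"api": "play_rows", "payload": {
  "rows": [
    [[0,0,-0.05,0,0,0],[0,0,-0.12,0,0,0],[0,0,-0.2,0,0,0],[0,0,-0.28,0,0,0],[0,0,-0.36,0,0,0],[0,0,-0.45,0,0,0],[-0.02,-0.4,-0.667,0,0,-0.934],[-0.02,-0.4,-0.667,0,0,-0.934],[-0.02,-0.4,-0.667,0,0,-0.934],[-0.02,-0.4,-0.667,0,0,-0.934],[-0.02,-0.4,-0.667,0,0,-0.934],[-0.02,-0.4,-0.667,0,0,-0.934],[-0.02,-0.4,-0.667,0,0,-0.934],[-0.02,-0.4,-0.667,0,0,-0.934]]
  ]
}}

```text
clock: 4.9
tool_pos: [0.5795, -0.0791, 0.5405]
eef_rot: [0.948, 0.319, 0.001, -0.0]
contact_force: [0.6, -1.3, -0.6]
opening: 0.217
finger_force: 60.0
```

```bash
python3 - <<'E'
from h import *
s=shot("scene","c3");print(s["q"],s["opening"],s["moment"],s["contact_force"]);shot("side","s3")
e=np.array([.663,.138,.306]);H=np.radians(65);d=np.array([np.cos(H),np.sin(H),0]);l=np.array([-d[1],d[0],0])
p3=e-.085*d+.035*l;p3[2]=.56
row(s["tool_pos"],R.from_quat(s["eef_rot"]),p3,quat(65,15))
a,b=[cv2.imread(f"pics/{n}.png") for n in("c3","s3")]
cv2.imwrite("pics/m3.png",np.hstack([cv2.resize(a[0:290,60:450],None,fx=1,fy=1),b[0:290,150:550]]))
E
```

```text
[ 0.21984404  0.50644745 -0.27722231  1.48822954  0.1441778   1.16584607
 -1.00326326] 0.21689455012914444 [-0.08686244  0.00478199 -0.03806411] [ 0.57384296 -1.28572473 -0.63314344]
row [0.2124, -0.2277, -0.0387, 0.1281, 0.5106, -0.9661] n 4.4
```

View pics/m3.png

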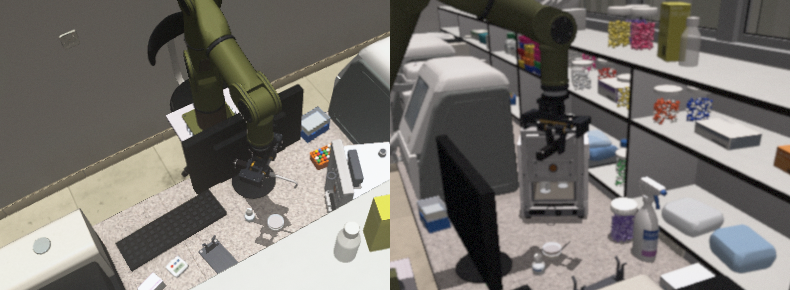

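>>> {"api": "play_rows", "payload": {
  "rows": [
    [[0.212,-0.228,-0.04,0.128,0.51,-0.966],[0.212,-0.228,-0.04,0.128,0.51,-0.966],[0.212,-0.228,-0.04,0.128,0.51,-0.966],[0.212,-0.228,-0.04,0.128,0.51,-0.966],[0.212,-0.228,-0.04,0.128,0.51,-0.966],[0.212,-0.228,-0.04,0.128,0.51,-0.966],[0.212,-0.228,-0.04,0.128,0.51,-0.966],[0.212,-0.228,-0.04,0.128,0.51,-0.966]]
  ]
}}

```text
clock: 5.67
tool_pos: [0.5964, 0.0719, 0.5589]
eef_rot: [0.839, 0.529, 0.108, -0.07]
contact_force: [0.1, -0.1, -2.3]
opening: 0.217
finger_force: 60.0
```

```bash
python3 - <<'E'
from h import *
s=shot("wrist","w4");print(s["clock"],s["tool_pos"],s["opening"],R.from_quat(s["eef_rot"]).as_matrix())
w=load("w4");print(proj(w,[[.663,.138,.306]]))
shot("scene","c4");shot("side","s4")
E
```

```text
5.6667 [0.5963639  0.07186624 0.55886099] 0.21697691830439128 [[ 0.41606426  0.90289136  0.1080635 ]
 [ 0.87273929 -0.42986432  0.23139316]
 [ 0.25537552 -0.00196316 -0.96683995]]
[[366.31004109 171.14126736]]
```

View pics/w4.png

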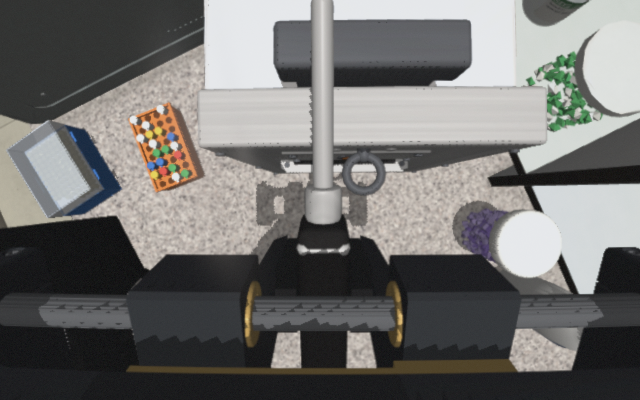

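The ring is centred at about (364,174) in the wrist view, within 3 px of the prediction. The header's front edge runs level in the image, so the heading of about 65° is right.

```bash
python3 - <<'E'
from h import *
w=load("w4");a,b=load("scene"),load("side")
print("monitor top",tri((a,(362,88)),(b,(200,137))),tri((a,(245,137)),(b,(257,172))))
e=atz(w,(364.5,174),.309);print("eye",e,[atz(w,u,.309)[:2].round(4) for u in[(344,174),(386,174),(364,152),(364,196)]])
print("header edge",[atz(w,u,.344)[:2].round(4) for u in[(205,147),(540,147)]])
print("eye tri all",tri((a,(391.7,175)),(b,(313,145.7)),(w,(364.5,174))))
p=w["tp"];r=R.from_quat(w["tr"])
d=np.array([np.cos(np.radians(65)),np.sin(np.radians(65)),0])
tip=np.array([.1108,.0005,.1773]);q=quat(65,20)
for dz in(.075,.012,-.010):
  P=e-.0017*d+[0,0,dz]-q.apply(tip);print(dz,P.round(4));row(p,r,P,q)
E
```

```text
monitor top (array([0.31780946, 0.24511606, 0.35482027]), [np.float64(0.0016868628111819833), np.float64(0.0016868628111816886)]) (array([ 0.35811098, -0.23302938,  0.41627286]), [np.float64(0.007601242968586796), np.float64(0.0076012429685870225)])
eye [0.6604332  0.13665805 0.309     ] [array([0.6465, 0.1433]), array([0.6751, 0.1297]), array([0.6671, 0.1517]), array([0.653 , 0.1219])]
header edge [array([0.5701, 0.1972]), array([0.7677, 0.1037])]
eye tri all (array([0.66243934, 0.13748678, 0.30560886]), [np.float64(0.0018179179231850816), np.float64(0.0016946578934674843), np.float64(0.0017732412178252165)])
0.075 [ 0.5896 -0.014   0.5127]
row [-0.179, 0.0618, 0.048, 0.001, 0.1816, -0.0165] n 2.3
0.012 [ 0.5896 -0.014   0.4497]
row [-0.2112, 0.0621, 0.1699, 0.001, 0.1816, -0.0165] n 3.3
-0.01 [ 0.5896 -0.014   0.4277]
row [-0.2225, 0.0622, 0.2124, 0.001, 0.1816, -0.0165] n 3.8
```

>>> {"api": "play_rows", "payload": {
  "rows": [
    [[-0.179,0.062,0.048,0.001,0.182,-0.016],[-0.179,0.062,0.048,0.001,0.182,-0.016],[-0.179,0.062,0.048,0.001,0.182,-0.016],[-0.179,0.062,0.048,0.001,0.182,-0.016],[-0.195,0.062,0.109,0.001,0.182,-0.016],[-0.211,0.062,0.17,0.001,0.182,-0.016],[-0.211,0.062,0.17,0.001,0.182,-0.016],[-0.211,0.062,0.17,0.001,0.182,-0.016],[-0.211,0.062,0.17,0.001,0.182,-0.016],[-0.211,0.062,0.17,0.001,0.182,-0.016]]
  ]
}}

```text
clock: 6.65
tool_pos: [0.5907, -0.0103, 0.453]
eef_rot: [0.829, 0.531, 0.15, -0.093]
contact_force: [0.0, -0.4, -1.0]
opening: 0.217
finger_force: 60.0
```

```bash
python3 - <<'E'
from h import *
s=shot("scene","c5");shot("side","s5");shot("wrist","w5")
print(s["clock"],s["tool_pos"],s["contact_force"],s["moment"],s["q"])
r=R.from_quat(s["eef_rot"]);tip=s["tool_pos"]+r.apply([.1108,.0005,.1773]);print("tip",tip, r.as_matrix()[2,0])
a,b=load("c5"),load("s5");print("tip px",proj(a,tip),proj(b,tip),"eye px",proj(a,[.6605,.1367,.309]),proj(b,[.6605,.1367,.309]))
ca=cv2.resize(a["pixels"][145:205,360:425],None,fx=6,fy=6,interpolation=cv2.INTER_CUBIC)
cb=cv2.resize(b["pixels"][115:175,280:345],None,fx=6,fy=6,interpolation=cv2.INTER_CUBIC)
top=np.hstack([ca,cb]);bot=np.hstack([cv2.resize(a["pixels"],(390,230)),cv2.resize(b["pixels"],(390,230))])
cv2.imwrite("pics/m5.png",np.vstack([top,bot]))
E
```

```text
6.65 [ 0.59066123 -0.0103015   0.45303336] [ 0.0097318  -0.41974924 -1.01719921] [-0.39198624  0.10622828  0.0168415 ] [ 0.35469411  0.61194269 -0.5595732   1.67619596  0.00932542  0.74242392
 -0.52649794]
tip [0.66082341 0.13955889 0.32523935] 0.34721193919730226
tip px [[392.03816957 171.32711286]] [[311.69097373 139.82398951]] eye px [[390.80862877 174.42246566]] [[312.05284898 144.741656  ]]
```

View pics/m5.png

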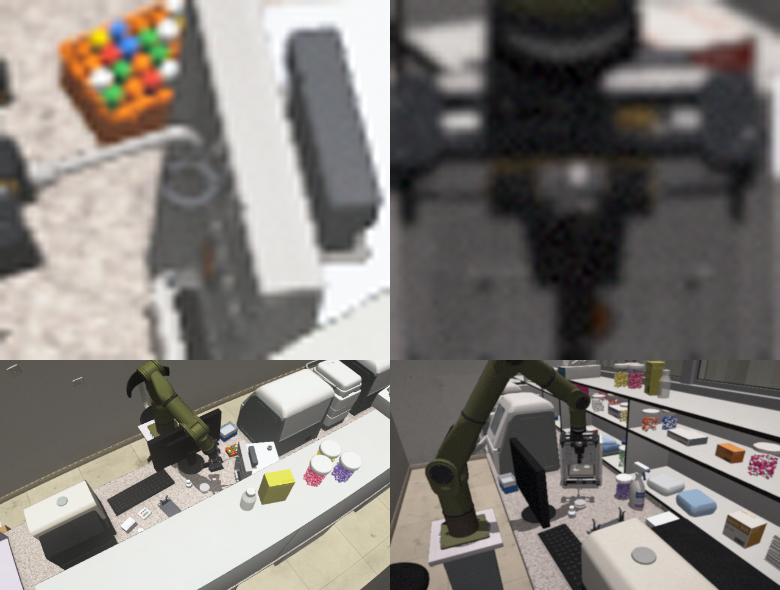

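The scene crop shows the hook just above the ring, which is centred at about (391.3,175.5), so the lateral alignment is within about 2 mm. The monitor and arm are well apart.

```bash
cat >> h.py <<'E'
E0=np.array([.6607,.1369])
def st():
    from plant import get_state
    s=get_state();r=R.from_quat(s["eef_rot"]);T=s["tool_pos"]
    tip=T+r.apply([.1108,.0005,.1773]);b=T+r.apply([.107,.0005,.153])
    print("t",round(s["clock"],2),"tcp",T.round(4),"tip",tip.round(4),"off",(tip[:2]-E0).round(4),"bend z",b[2].round(4),"F",s["contact_force"].round(2),"M",s["moment"].round(3),"open",round(s["opening"],3),"pitch",np.degrees(np.arcsin(r.as_matrix()[2,0])).round(2))
    return s,r,T
def dz(r,v): print("tool shift for world",v,(r.inv().apply(v)/.5).round(4))
E
python3 -c "
from h import *
s,r,T=st();dz(r,[0,0,-.01]);dz(r,[.01,0,0]);dz(r,[0,.01,0])"
```

```text
t 6.8 tcp [ 0.5902 -0.0107  0.4522] tip [0.6602 0.1391 0.3243] off [-0.0005  0.0022] bend z 0.3457 F [-0.49  0.47 -1.72] M [-0.38   0.11   0.006] open 0.222 pitch 20.26
tool shift for world [0, 0, -0.01] [-0.0069 -0.0001  0.0188]
tool shift for world [0.01, 0, 0] [0.0078 0.0182 0.003 ]
tool shift for world [0, 0.01, 0] [ 0.0171 -0.0084  0.0063]
```

>>> {"api": "play_rows", "payload": {
  "rows": [
    [[0,0,0,0,0,0],[0,0,0,0,0,0],[0,0,0,0,0,0],[-0.005,0,0.014,0,0,0],[-0.01,0,0.028,0,0,0],[-0.015,0,0.041,0,0,0],[-0.015,0,0.041,0,0,0],[-0.015,0,0.041,0,0,0],[-0.015,0,0.041,0,0,0]]
  ]
}}

```text
clock: 7.55
tool_pos: [0.59, -0.0109, 0.4287]
eef_rot: [0.829, 0.531, 0.148, -0.094]
contact_force: [-0.2, -0.5, -0.9]
opening: 0.22
finger_force: 60.0
```

```bash
python3 -c "
from h import *
s,r,T=st()"
```

```text
t 7.55 tcp [ 0.59   -0.0109  0.4287] tip [0.6596 0.1389 0.3006] off [-0.0011  0.002 ] bend z 0.3221 F [-0.2  -0.51 -0.93] M [-0.414  0.082  0.001] open 0.22 pitch 20.2
```

>>> {"api": "play_rows", "payload": {
  "rows": [
    [[-0.003,0,0,0,0,0],[-0.005,0,-0.002,0,0,0],[-0.007,0,0.004,0,0,0],[-0.009,0,0.01,0,0,0],[-0.012,0,0.017,0,0,0],[-0.012,0,0.017,0,0,0],[-0.012,0,0.017,0,0,0]]
  ]
}}

```text
clock: 8.13
tool_pos: [0.5886, -0.0134, 0.4184]
eef_rot: [0.829, 0.531, 0.148, -0.094]
contact_force: [0.7, -0.5, -0.8]
opening: 0.221
finger_force: 60.0
```

```bash
python3 -c "
from h import *
s,r,T=st();shot('scene','c6')
c=load('c6')"
```

```text
t 8.13 tcp [ 0.5886 -0.0134  0.4184] tip [0.6582 0.1364 0.2902] off [-0.0025 -0.0005] bend z 0.3117 F [ 0.74 -0.46 -0.79] M [-0.399  0.145  0.063] open 0.221 pitch 20.17
```

>>> {"api": "play_rows", "payload": {
  "rows": [
    [[-0.0014,0,0.0038,0,0,0],[-0.0028,0,0.0075,0,0,0],[-0.0041,0,0.0113,0,0,0],[-0.0055,0,0.015,0,0,0],[-0.0069,0,0.0188,0,0,0],[-0.0069,0,0.0188,0,0,0]]
  ]
}}

```text
clock: 8.68
tool_pos: [0.589, -0.0131, 0.4089]
eef_rot: [0.829, 0.531, 0.148, -0.094]
contact_force: [-0.1, 0.8, 1.9]
opening: 0.221
finger_force: 60.0
```

```bash
python3 -c "
from h import *
s,r,T=st();dz(r,[0,0,-.01]);dz(r,[.001,0,0])"
```

```text
t 8.68 tcp [ 0.589  -0.0131  0.4089] tip [0.6587 0.1368 0.2809] off [-0.002  -0.0001] bend z 0.3024 F [-0.05  0.78  1.88] M [ 0.133 -0.128  0.044] open 0.221 pitch 20.25
tool shift for world [0, 0, -0.01] [-0.0069 -0.      0.0188]
tool shift for world [0.001, 0, 0] [0.0008 0.0018 0.0003]
```

>>> {"api": "play_rows", "payload": {
  "rows": [
    [[-0.0028,0,0.0075,0,0,0],[-0.0055,0,0.015,0,0,0],[-0.0083,0,0.0226,0,0,0],[-0.011,0,0.0301,0,0,0],[-0.0138,0,0.0376,0,0,0],[-0.0166,0,0.0451,0,0,0],[-0.0193,0,0.0526,0,0,0],[-0.0221,0,0.0602,0,0,0],[-0.0248,0,0.0677,0,0,0],[-0.0276,0,0.0752,0,0,0],[-0.0276,0,0.0752,0,0,0]]
  ]
}}

```text
clock: 9.6
tool_pos: [0.5887, -0.0134, 0.3679]
eef_rot: [0.829, 0.531, 0.148, -0.094]
contact_force: [1.8, 2.2, 1.9]
opening: 0.22
finger_force: 60.0
```

```bash
python3 -c "
from h import *
s,r,T=st()"
```

```text
t 9.6 tcp [ 0.5887 -0.0134  0.3679] tip [0.6582 0.1365 0.2397] off [-0.0025 -0.0004] bend z 0.2611 F [1.84 2.24 1.87] M [ 0.444 -0.319 -0.077] open 0.22 pitch 20.18
```

>>> {"api": "play_rows", "payload": {
  "rows": [
    [[0,0,0.0085,0,0,0],[-0.0027,0,0.016,0,0,0],[-0.0055,0,0.0236,0,0,0],[-0.0082,0,0.0311,0,0,0],[-0.011,0,0.0386,0,0,0],[-0.0138,0,0.0461,0,0,0],[-0.0165,0,0.0536,0,0,0],[-0.0193,0,0.0612,0,0,0],[-0.0206,0,0.065,0,0,0],[-0.0206,0,0.065,0,0,0]]
  ]
}}

```text
clock: 10.43
tool_pos: [0.5893, -0.0124, 0.334]
eef_rot: [0.829, 0.531, 0.147, -0.094]
contact_force: [0.3, -1.0, 1.7]
opening: 0.22
finger_force: 60.0
```

```bash
python3 -c "
from h import *
s,r,T=st()"
```

```text
t 10.43 tcp [ 0.5893 -0.0124  0.334 ] tip [0.6589 0.1373 0.2057] off [-0.0018  0.0004] bend z 0.2272 F [ 0.27 -0.95  1.69] M [-0.08  -0.141 -0.174] open 0.22 pitch 20.14
```

>>> {"api": "play_rows", "payload": {
  "rows": [
    [[-0.0014,0,0.0038,0,0,0],[-0.0028,0,0.0075,0,0,0],[-0.0041,0,0.0113,0,0,0],[-0.0055,0,0.015,0,0,0],[-0.0062,0,0.0169,0,0,0],[-0.0062,0,0.0169,0,0,0]]
  ]
}}

```text
clock: 10.93
tool_pos: [0.5894, -0.0122, 0.3254]
eef_rot: [0.829, 0.531, 0.148, -0.094]
contact_force: [-1.1, -1.0, 2.0]
opening: 0.219
finger_force: 60.0
```

>>> {"api": "play_rows", "payload": {
  "rows": [
    [[-0.0007,0,0.0019,0,0,0],[-0.0014,0,0.0038,0,0,0],[-0.0014,0,0.0038,0,0,0]]
  ]
}}

```text
clock: 11.18
tool_pos: [0.5894, -0.0121, 0.3235]
eef_rot: [0.829, 0.531, 0.148, -0.094]
contact_force: [0.4, -1.4, 1.7]
opening: 0.217
finger_force: 60.0
```

```bash
python3 -c "
from h import *
s,r,T=st()"
```

```text
t 11.18 tcp [ 0.5894 -0.0121  0.3235] tip [0.6591 0.1376 0.1953] off [-0.0016  0.0007] bend z 0.2168 F [ 0.4  -1.41  1.72] M [-0.045 -0.116 -0.106] open 0.217 pitch 20.18
```

>>> {"api": "play_rows", "payload": {
  "rows": [
    [[-0.0005,0,0.0014,0,0,0],[-0.001,0,0.0028,0,0,0],[-0.001,0,0.0028,0,0,0]]
  ]
}}

```text
clock: 11.43
tool_pos: [0.5895, -0.0121, 0.322]
eef_rot: [0.829, 0.531, 0.148, -0.094]
contact_force: [-0.1, -2.1, 2.3]
opening: 0.219
finger_force: 60.0
```

>>> {"api": "play_rows", "payload": {
  "rows": [
    [[-0.0005,0,0.0014,0,0,0],[-0.001,0,0.0028,0,0,0],[-0.001,0,0.0028,0,0,0]]
  ]
}}

```text
clock: 11.68
tool_pos: [0.5895, -0.0121, 0.3205]
eef_rot: [0.829, 0.531, 0.148, -0.094]
contact_force: [-0.8, -1.1, 1.9]
opening: 0.218
finger_force: 60.0
```

>>> {"api": "play_rows", "payload": {
  "rows": [
    [[-0.0005,0,0.0014,0,0,0],[-0.001,0,0.0028,0,0,0],[-0.001,0,0.0028,0,0,0]]
  ]
}}

```text
clock: 11.93
tool_pos: [0.5895, -0.012, 0.319]
eef_rot: [0.829, 0.531, 0.148, -0.094]
contact_force: [0.3, -0.3, 1.8]
opening: 0.217
finger_force: 60.0
```

```bash
python3 -c "
from h import *
s,r,T=st()"
```

```text
t 11.93 tcp [ 0.5895 -0.012   0.319 ] tip [0.6591 0.1378 0.1908] off [-0.0016  0.0009] bend z 0.2123 F [ 0.29 -0.34  1.83] M [-0.048 -0.07  -0.015] open 0.217 pitch 20.18
```

>>> {"api": "play_rows", "payload": {
  "rows": [
    [[-0.0005,0,0.0014,0,0,0],[-0.001,0,0.0028,0,0,0],[-0.001,0,0.0028,0,0,0]]
  ]
}}

```text
clock: 12.18
tool_pos: [0.5895, -0.012, 0.3175]
eef_rot: [0.829, 0.531, 0.148, -0.094]
contact_force: [0.1, -1.0, 1.5]
opening: 0.218
finger_force: 60.0
```

>>> {"api": "play_rows", "payload": {
  "rows": [
    [[-0.0005,0,0.0014,0,0,0],[-0.001,0,0.0028,0,0,0],[-0.001,0,0.0028,0,0,0]]
  ]
}}

```text
clock: 12.43
tool_pos: [0.5895, -0.0119, 0.3161]
eef_rot: [0.829, 0.531, 0.148, -0.094]
contact_force: [-0.1, -0.9, 1.3]
opening: 0.221
finger_force: 60.0
```

>>> {"api": "play_rows", "payload": {
  "rows": [
    [[-0.0005,0,0.0014,0,0,0],[-0.001,0,0.0028,0,0,0],[-0.001,0,0.0028,0,0,0]]
  ]
}}

```text
clock: 12.68
tool_pos: [0.5897, -0.0117, 0.3148]
eef_rot: [0.829, 0.531, 0.148, -0.094]
contact_force: [-0.7, -0.9, 4.0]
opening: 0.221
finger_force: 60.0
```

>>> {"api": "play_rows", "payload": {
  "rows": [
    [[-0.0005,0,0.0013,0,0,0],[-0.0005,0,0.0013,0,0,0],[-0.0005,0,0.0013,0,0,0]]
  ]
}}

```text
clock: 12.93
tool_pos: [0.5897, -0.0117, 0.3143]
eef_rot: [0.829, 0.531, 0.148, -0.094]
contact_force: [0.0, -0.6, 4.4]
opening: 0.218
finger_force: 60.0
```

```bash
python3 -c "
from h import *
s,r,T=st()"
```

```text
t 12.93 tcp [ 0.5897 -0.0117  0.3143] tip [0.6594 0.1382 0.1862] off [-0.0013  0.0013] bend z 0.2077 F [ 0.04 -0.62  4.44] M [ 0.429 -0.234  0.031] open 0.218 pitch 20.23
```

>>> {"api": "play_rows", "payload": {
  "rows": [
    [[-0.0005,0,0.0013,0,0,0],[-0.0005,0,0.0013,0,0,0],[-0.0005,0,0.0013,0,0,0]]
  ]
}}

```text
clock: 13.18
tool_pos: [0.5898, -0.0116, 0.3136]
eef_rot: [0.829, 0.531, 0.148, -0.094]
contact_force: [0.9, -0.3, 5.4]
opening: 0.219
finger_force: 60.0
```

>>> {"api": "play_rows", "payload": {
  "rows": [
    [[-0.0005,0,0.0013,0,0,0],[-0.0005,0,0.0013,0,0,0],[-0.0005,0,0.0013,0,0,0]]
  ]
}}

```text
clock: 13.43
tool_pos: [0.5898, -0.0115, 0.313]
eef_rot: [0.829, 0.531, 0.149, -0.094]
contact_force: [0.0, 0.7, 5.3]
opening: 0.218
finger_force: 60.0
```

>>> {"api": "play_rows", "payload": {
  "rows": [
    [[-0.0005,0,0.0013,0,0,0],[-0.0005,0,0.0013,0,0,0],[-0.0005,0,0.0013,0,0,0]]
  ]
}}

```text
clock: 13.68
tool_pos: [0.5899, -0.0115, 0.3125]
eef_rot: [0.829, 0.531, 0.149, -0.094]
contact_force: [0.2, -0.0, 6.3]
opening: 0.221
finger_force: 60.0
```

```bash
python3 -c "
from h import *
s,r,T=st()"
```

```text
t 13.68 tcp [ 0.5899 -0.0115  0.3125] tip [0.6597 0.1385 0.1845] off [-0.001   0.0016] bend z 0.206 F [ 0.17 -0.03  6.29] M [ 0.805 -0.382  0.063] open 0.221 pitch 20.27
```

>>> {"api": "play_rows", "payload": {
  "rows": [
    [[-0.0003,0,0.0009,0,0,0],[-0.0003,0,0.0009,0,0,0],[-0.0003,0,0.0009,0,0,0]]
  ]
}}

```text
clock: 13.93
tool_pos: [0.59, -0.0113, 0.3121]
eef_rot: [0.829, 0.531, 0.149, -0.094]
contact_force: [-0.2, 0.3, 5.9]
opening: 0.221
finger_force: 60.0
```

```bash
python3 -c "
from h import *
s,r,T=st()"
```

```text
t 13.93 tcp [ 0.59   -0.0113  0.3121] tip [0.6598 0.1386 0.1842] off [-0.0009  0.0017] bend z 0.2056 F [-0.22  0.34  5.95] M [ 0.893 -0.441  0.047] open 0.221 pitch 20.29
```

>>> {"api": "play_rows", "payload": {
  "rows": [
    [[-0.0005,0,0.0013,0,0,0],[-0.0005,0,0.0013,0,0,0],[-0.0005,0,0.0013,0,0,0]]
  ]
}}

```text
clock: 14.18
tool_pos: [0.59, -0.0113, 0.3115]
eef_rot: [0.829, 0.531, 0.149, -0.094]
contact_force: [-0.5, 1.3, 7.0]
opening: 0.219
finger_force: 60.0
```

```bash
python3 -c "
from h import *
s,r,T=st()"
```

```text
t 14.18 tcp [ 0.59   -0.0113  0.3115] tip [0.6599 0.1387 0.1836] off [-0.0008  0.0018] bend z 0.2051 F [-0.47  1.34  7.02] M [ 0.963 -0.447  0.088] open 0.219 pitch 20.3
```

>>> {"api": "play_rows", "payload": {
  "rows": [
    [[-0.0005,0,0.0013,0,0,0],[-0.0005,0,0.0013,0,0,0],[-0.0005,0,0.0013,0,0,0],[-0.0005,0,0.0013,0,0,0]]
  ]
}}

```text
clock: 14.52
tool_pos: [0.5901, -0.0112, 0.3109]
eef_rot: [0.829, 0.531, 0.149, -0.094]
contact_force: [0.9, 1.0, 7.4]
opening: 0.22
finger_force: 60.0
```

```bash
python3 -c "
from h import *
s,r,T=st();shot('scene','c7')"
```

```text
t 14.52 tcp [ 0.5901 -0.0112  0.3109] tip [0.66   0.1388 0.1831] off [-0.0007  0.0019] bend z 0.2046 F [0.91 0.98 7.39] M [ 1.03  -0.505  0.054] open 0.22 pitch 20.32
```

>>> {"api": "play_rows", "payload": {
  "rows": [
    [[-0.0005,0,0.0013,0,0,0],[-0.0005,0,0.0013,0,0,0],[-0.0005,0,0.0013,0,0,0],[-0.0005,0,0.0013,0,0,0],[-0.0005,0,0.0013,0,0,0]]
  ]
}}

```text
clock: 14.98
tool_pos: [0.5901, -0.0111, 0.3104]
eef_rot: [0.829, 0.531, 0.149, -0.094]
contact_force: [-0.9, 0.3, 8.0]
opening: 0.219
finger_force: 60.0
```

```bash
python3 -c "
from h import *
s,r,T=st()"
```

```text
t 14.98 tcp [ 0.5901 -0.0111  0.3104] tip [0.66   0.139  0.1826] off [-0.0007  0.0021] bend z 0.2041 F [-0.92  0.26  7.95] M [ 1.117 -0.464  0.07 ] open 0.219 pitch 20.33
```

>>> {"api": "play_rows", "payload": {
  "rows": [
    [[0.0007,0,-0.0019,0,0,0],[0.0014,0,-0.0038,0,0,0],[0.0021,0,-0.0056,0,0,0],[0.0028,0,-0.0075,0,0,0],[0.0035,0,-0.0094,0,0,0],[0.0041,0,-0.0113,0,0,0],[0.0048,0,-0.0132,0,0,0],[0.0055,0,-0.015,0,0,0],[0.0055,0,-0.015,0,0,0],[0.0055,0,-0.015,0,0,0]]
  ]
}}

```text
clock: 15.82
tool_pos: [0.5892, -0.0124, 0.317]
eef_rot: [0.829, 0.531, 0.147, -0.094]
contact_force: [0.7, -1.0, 0.1]
opening: 0.223
finger_force: 60.0
```

```bash
python3 -c "
from h import *
s,r,T=st()"
```

```text
t 15.82 tcp [ 0.5892 -0.0124  0.317 ] tip [0.6587 0.1373 0.1886] off [-0.002   0.0004] bend z 0.2101 F [ 0.73 -0.95  0.14] M [-0.285 -0.071 -0.079] open 0.223 pitch 20.13
```

>>> {"api": "play_rows", "payload": {
  "rows": [
    [[0.0014,0,-0.0038,0,0,0],[0.0028,0,-0.0075,0,0,0],[0.0041,0,-0.0113,0,0,0],[0.0055,0,-0.015,0,0,0],[0.0055,0,-0.015,0,0,0]]
  ]
}}

```text
clock: 16.23
tool_pos: [0.5895, -0.0119, 0.3257]
eef_rot: [0.829, 0.531, 0.148, -0.094]
contact_force: [0.4, 0.1, -1.0]
opening: 0.218
finger_force: 60.0
```

```bash
python3 -c "
from h import *
s,r,T=st()"
```

```text
t 16.23 tcp [ 0.5895 -0.0119  0.3257] tip [0.6591 0.1379 0.1975] off [-0.0016  0.001 ] bend z 0.219 F [ 0.36  0.12 -1.02] M [-0.399  0.1   -0.034] open 0.218 pitch 20.19
```

>>> {"api": "play_rows", "payload": {
  "rows": [
    [[0.0021,0,-0.0056,0,0,0],[0.0041,0,-0.0113,0,0,0],[0.0062,0,-0.0169,0,0,0],[0.0083,0,-0.0226,0,0,0],[0.0104,0,-0.0282,0,0,0],[0.0124,0,-0.0338,0,0,0],[0.0145,0,-0.0395,0,0,0],[0.0166,0,-0.0451,0,0,0],[0.0207,0,-0.0564,0,0,0],[0.0276,0,-0.0752,0,0,0],[0.0345,0,-0.094,0,0,0],[0.0414,0,-0.1128,0,0,0],[0.0414,0,-0.1128,0,0,0]]
  ]
}}

```text
clock: 17.32
tool_pos: [0.5903, -0.0117, 0.3883]
eef_rot: [0.829, 0.531, 0.15, -0.093]
contact_force: [0.1, -0.0, -1.0]
opening: 0.219
finger_force: 60.0
```

```bash
python3 - <<'E'
from h import *
s,r,T=st();shot("scene","c8");shot("side","s8")
c=load("c8")
# ring search: predicted px for the eye at closed heights, and hook in tool frame
for z in(.309,.209,.205):print(z,proj(c,[.6607,.1369,z]))
g=cv2.cvtColor(c["pixels"],cv2.COLOR_BGR2GRAY)
g0=cv2.cvtColor(load("c7")["pixels"],cv2.COLOR_BGR2GRAY)
print(g[172:200:2,376:400:2]);print(g0[172:200:2,376:400:2])
# path back
G=np.array([.5915,-.2823,.06])
h=np.radians(10.1);dd=np.array([np.cos(h),np.sin(h),0])
p1=np.array([.57,-.1,.42]);q1=quat(37,0)
row(T,r,p1,q1)
p2=np.array([.6253,-.2751,.32]);row(p1,q1,p2,quat(10.1))
E
```

```text
t 17.32 tcp [ 0.5903 -0.0117  0.3883] tip [0.6606 0.1381 0.2605] off [-0.0001  0.0012] bend z 0.282 F [ 0.12 -0.   -1.04] M [-0.389  0.089  0.05 ] open 0.219 pitch 20.32
0.309 [[390.89285634 174.43902617]]
0.209 [[388.21249282 190.63407619]]
0.205 [[388.11035124 191.24876931]]
[[203 220 204 205 208 174  88  86  79 132 128 155]
 [209 200 203 213 202 146  87  88  78 118 130 106]
 [210 214 212 186 188 122 104  85  80 109 130 113]
 [211 210 223 188 208 211 192 138  81 102 130 117]
 [207 209 201 164 156  91  86  99  84  84 129 131]
 [149 162 193 205 186  85  89  87  86  99 132 130]
 [202 214 219 209 175  86  89 114 111 162 117 128]
 [216 210 210 209 153  87  86 161  98 117 110 130]
 [221 201 206 209 129 110  88 104 107 173  94 130]
 [223 200 205 208 124 103 106  88 115 112 152 131]
 [212 215 218 223 120 138  93  91 110  88 206 123]
 [200 221 207 200 199 133 106  97 119  97 147 112]
 [214 205 208 200 132 192 128  89 128  98  99 106]
 [229 211 213 215 182 168 186  89  86 100  91  92]]
[[203 222 206 204 208 174  86  87  80 129 131 158]
 [212 201 205 213 201 144  90  86  83 121 133 109]
 [208 211 213 185 189 121 105  87  82 107 129 114]
 [210 211 224 196 186 102  89  87  85 104 131 118]
 [209 219 216 194 199  89  89  85  85  86 134 131]
 [221 208 204 205 186  87  89  91  86 101 130 130]
 [201 214 219 208 175  87  89 114 110 186 115 132]
 [215 210 209 209 152  91  87 147 107 114 108 131]
 [221 201 206 211 127 102  91 113  97 186 101 131]
 [223 177 212 199 173 150 120  86 117 127  99 133]
 [202 164 179 215 120 130  94  87 109  89 209 130]
 [191 221 206 197 198 129 108 102  91 102 147 113]
 [216 203 207 201 134 189 124  88 156 105  98 110]
 [229 210 214 216 182 169 184  87  83  96  92  93]]
row [-0.1444, 0.0374, -0.1209, -0.1644, -0.6975, 0.9784] n 4.9
row [-0.1224, 0.3462, 0.2, 0.0, 0.0, 0.939] n 5.0
```

>>> {"api": "play_rows", "payload": {
  "rows": [
    [[-0.08,0.02,-0.06,0,0,0],[-0.144,0.037,-0.121,0,0,0],[-0.144,0.037,-0.121,0,0,0],[-0.144,0.037,-0.121,-0.164,-0.698,0.978],[-0.144,0.037,-0.121,-0.164,-0.698,0.978],[-0.144,0.037,-0.121,-0.164,-0.698,0.978],[-0.144,0.037,-0.121,-0.164,-0.698,0.978],[-0.144,0.037,-0.121,-0.164,-0.698,0.978],[-0.144,0.037,-0.121,-0.164,-0.698,0.978],[-0.144,0.037,-0.121,-0.164,-0.698,0.978],[-0.144,0.037,-0.121,-0.164,-0.698,0.978],[-0.144,0.037,-0.121,-0.164,-0.698,0.978]]
  ]
}}

```text
clock: 18.42
tool_pos: [0.569, -0.1007, 0.4171]
eef_rot: [0.948, 0.318, -0.002, -0.001]
contact_force: [0.2, 0.7, -0.9]
opening: 0.219
finger_force: 60.0
```

```bash
python3 - <<'E'
from h import *
s,r,T=st();print(r.as_matrix()[:,0]);row(T,r,[.6253,-.2751,.32],quat(10.1))
shot("wrist","w9")
a,b=load("w2b"),load("w9")
t=a["pixels"][180:250,300:352]
res=cv2.matchTemplate(b["pixels"][150:290,270:380],t,cv2.TM_CCOEFF_NORMED);_,v,_,l=cv2.minMaxLoc(res);print("collar shift",v,l[0]+270-300,l[1]+150-180)
for n in("w2b","w4","w9"):
  g=load(n)["pixels"].astype(int).sum(2)
  print(n,"col y profile x=326",g[170:262:4,326].tolist())
  for y in(40,100,170):
    x=g[y,300:352]; print(y,"shaft bright xs",(np.where(np.abs(np.diff(x))>90)[0]+300).tolist())
E
```

```text
t 18.42 tcp [ 0.569  -0.1007  0.4171] tip [ 0.6568 -0.0342  0.2394] off [-0.0039 -0.1711] bend z 0.2637 F [ 0.2   0.66 -0.88] M [-0.051  0.006  0.066] open 0.219 pitch -0.21
[ 0.79808005  0.60254048 -0.00363305]
row [-0.1196, 0.347, 0.1933, -0.0058, 0.0089, 0.9408] n 5.0
collar shift 0.6057060956954956 -30 15
w2b col y profile x=326 [668, 668, 668, 666, 665, 432, 699, 687, 398, 398, 396, 391, 386, 380, 89, 89, 103, 107, 112, 99, 416, 124, 98]
40 shaft bright xs [304, 333]
100 shaft bright xs [311, 336]
170 shaft bright xs [312, 321]
w4 col y profile x=326 [551, 554, 554, 554, 550, 401, 591, 570, 557, 561, 560, 553, 548, 528, 88, 105, 123, 127, 124, 129, 430, 102, 82]
40 shaft bright xs []
100 shaft bright xs [310, 333]
170 shaft bright xs [310, 332, 333, 341, 350]
w9 col y profile x=326 [486, 397, 394, 390, 391, 321, 429, 412, 405, 405, 401, 397, 393, 388, 73, 96, 103, 107, 106, 108, 430, 108, 101]
40 shaft bright xs [310, 333]
100 shaft bright xs [305, 333]
170 shaft bright xs [326]
```

>>> {"api": "play_rows", "payload": {
  "rows": [
    [[-0.12,0.347,0.1,-0.006,0.009,0.941],[-0.12,0.347,0.1,-0.006,0.009,0.941],[-0.12,0.347,0.1,-0.006,0.009,0.941],[-0.12,0.347,0.1,-0.006,0.009,0.941],[-0.12,0.347,0.1,-0.006,0.009,0.941],[-0.12,0.347,0.193,-0.006,0.009,0.941],[-0.12,0.347,0.193,-0.006,0.009,0.941],[-0.12,0.347,0.193,-0.006,0.009,0.941],[-0.12,0.347,0.193,-0.006,0.009,0.941],[-0.12,0.347,0.193,-0.006,0.009,0.941]]
  ]
}}

```text
clock: 19.3
tool_pos: [0.6261, -0.2742, 0.3226]
eef_rot: [0.996, 0.088, 0.002, 0.001]
contact_force: [0.8, -0.5, -1.4]
opening: 0.219
finger_force: 60.0
```

```bash
python3 - <<'E'
from h import *
s,r,T=st();q=R.from_quat([9.96010598e-01,8.92336905e-02,2.63657089e-04,-4.08460423e-04])
row(T,r,[.6253,-.2751,.25],q);row(T,r,[.6253,-.2751,.2072],q)
E
```

```text
t 19.3 tcp [ 0.6261 -0.2742  0.3226] tip [ 0.7358 -0.2554  0.1457] off [ 0.0751 -0.3923] bend z 0.17 F [ 0.77 -0.53 -1.43] M [ 0.042 -0.002  0.035] open 0.219 pitch 0.17
row [-0.0023, 0.0013, 0.1453, 0.0052, -0.0049, -0.0034] n 1.7
row [-0.0026, 0.0012, 0.2309, 0.0052, -0.0049, -0.0034] n 2.8
```

>>> {"api": "play_rows", "payload": {
  "rows": [
    [[0,0,0.05,0,0,0],[-0.001,0.001,0.1,0.003,-0.003,-0.002],[-0.001,0.001,0.12,0.003,-0.003,-0.002],[-0.001,0.001,0.12,0.003,-0.003,-0.002],[-0.001,0.001,0.12,0.003,-0.003,-0.002],[-0.001,0.001,0.12,0.003,-0.003,-0.002]]
  ]
}}

```text
clock: 19.8
tool_pos: [0.6258, -0.2756, 0.2627]
eef_rot: [0.996, 0.088, 0.001, 0.001]
contact_force: [0.1, -1.1, -1.5]
opening: 0.217
finger_force: 60.0
```

```bash
python3 - <<'E'
from h import *
s,r,T=st();q=R.from_quat([9.96010598e-01,8.92336905e-02,2.63657089e-04,-4.08460423e-04])
row(T,r,[.6253,-.2751,.2072],q)
E
```

```text
t 19.8 tcp [ 0.6258 -0.2756  0.2627] tip [ 0.7353 -0.2568  0.0856] off [ 0.0746 -0.3937] bend z 0.1099 F [ 0.1  -1.06 -1.48] M [-0.007  0.014  0.012] open 0.217 pitch 0.08
row [-0.001, -0.0012, 0.1111, 0.0045, -0.0017, -0.0034] n 1.3
```

>>> {"api": "play_rows", "payload": {
  "rows": [
    [[-0.001,-0.001,0.03,0.004,-0.002,-0.003],[-0.001,-0.001,0.06,0.004,-0.002,-0.003],[-0.001,-0.001,0.08,0.004,-0.002,-0.003],[-0.001,-0.001,0.095,0.004,-0.002,-0.003],[-0.001,-0.001,0.105,0.004,-0.002,-0.003],[-0.001,-0.001,0.11,0.004,-0.002,-0.003],[-0.001,-0.001,0.11,0.004,-0.002,-0.003],[-0.001,-0.001,0.11,0.004,-0.002,-0.003]]
  ]
}}

```text
clock: 20.47
tool_pos: [0.6237, -0.2749, 0.2061]
eef_rot: [0.996, 0.089, -0.002, -0.001]
contact_force: [-2.5, 2.0, 5.3]
opening: 0.214
finger_force: 60.0
```

```bash
python3 - <<'E'
from h import *
s,r,T=st();q=R.from_quat([9.96010598e-01,8.92336905e-02,2.63657089e-04,-4.08460423e-04])
row(T,r,[.6253,-.2751,.2063],q)
E
```

```text
t 20.47 tcp [ 0.6237 -0.2749  0.2061] tip [ 0.7319 -0.2554  0.0283] off [ 0.0712 -0.3923] bend z 0.0526 F [-2.53  2.02  5.31] M [ 0.251  0.663 -0.009] open 0.214 pitch -0.26
row [0.0032, 0.0009, -0.0004, -0.0048, 0.0103, -0.0012] n 0.0
```

>>> {"api": "play_rows", "payload": {
  "rows": [
    [[0.001,0,-0.001,0,0.002,0],[0.001,0,-0.001,0,0.002,0],[0.001,0,-0.001,0,0.002,0]]
  ]
}}

```text
clock: 20.72
tool_pos: [0.6249, -0.275, 0.2062]
eef_rot: [0.996, 0.089, -0.001, -0.001]
contact_force: [-0.3, -0.3, 0.5]
opening: 0.221
finger_force: 60.0
```

>>> {"api": "play_rows", "payload": {
  "rows": [
    [[0,0,0,0,0,0],[0,0,0,0,0,0],[0,0,0,0,0,0],[0,0,0,0,0,0],[0,0,0,0,0,0],[0,0,0,0,0,0],[0,0,0,0,0,0],[0,0,0,0,0,0],[0,0,0,0,0,0],[0,0,0,0,0,0]]
  ],
  "claw": 0
}}

```text
clock: 21.55
tool_pos: [0.6247, -0.275, 0.2061]
eef_rot: [0.996, 0.089, -0.001, -0.001]
contact_force: [0.3, -0.6, 0.6]
opening: 0.945
finger_force: 0.0
```

>>> {"api": "play_rows", "payload": {
  "rows": [
    [[0,0,-0.02,0,0,0],[0,0,-0.06,0,0,0],[0,0,-0.1,0,0,0],[0,0,-0.16,0,0,0],[0,0,-0.22,0,0,0],[0,0,-0.3,0,0,0],[0,0,-0.38,0,0,0],[-0.016,0.029,-0.406,0,0,0.092],[-0.016,0.029,-0.406,0,0,0.092],[-0.016,0.029,-0.406,0,0,0.092],[-0.016,0.029,-0.406,0,0,0.092],[-0.016,0.029,-0.406,0,0,0.092]]
  ]
}}

```text
clock: 22.55
tool_pos: [0.6196, -0.2899, 0.4073]
eef_rot: [0.998, 0.067, -0.002, -0.002]
contact_force: [0.2, 0.6, -0.4]
opening: 1.003
finger_force: 0.0
```

```bash
python3 - <<'E'
from h import *
s=shot("wrist","w10");print(s["clock"],s["tool_pos"],s["opening"],s["contact_force"]);shot("scene","c10");shot("side","s10")
a,b=load("w1"),load("w10")
# warp w10 into w1's view on the plane z=.065 and compare rod region
P=[atz(a,u,.065) for u in[(280,40),(340,40),(280,250),(340,250)]]
H=cv2.getPerspectiveTransform(proj(b,P).astype(np.float32),np.float32([(280,40),(340,40),(280,250),(340,250)]))
wb=cv2.warpPerspective(b["pixels"],H,(640,400))
for n,(x0,y0,x1,y1) in dict(hook=(294,38,310,70),collar=(296,120,318,155),rear=(298,220,326,258),base=(265,66,292,96)).items():
  t=a["pixels"][y0:y1,x0:x1];res=cv2.matchTemplate(wb[y0-12:y1+12,x0-12:x1+12],t,cv2.TM_CCOEFF_NORMED);_,v,_,l=cv2.minMaxLoc(res);print(n,round(v,2),l[0]-12,l[1]-12)
for m,n,(x0,y0,x1,y1) in(("scene","c10",(260,232,292,268)),("c8","c10",(380,168,410,205)),("side","s10",(330,255,395,300))):
  A,B=load(m)["pixels"],load(n)["pixels"];t=A[y0:y1,x0:x1];res=cv2.matchTemplate(B[y0-8:y1+8,x0-8:x1+8],t,cv2.TM_CCOEFF_NORMED);_,v,_,l=cv2.minMaxLoc(res);print(m,n,round(v,2),l[0]-8,l[1]-8)
E
```

```text
22.55 [ 0.61961216 -0.28992077  0.40734426] 1.00303788042721 [ 0.16596441  0.59590752 -0.37665934]
hook 0.84 -2 0
collar 0.96 -1 0
rear 0.97 -1 1
base 0.99 0 0
scene c10 0.67 0 0
c8 c10 0.99 0 0
side s10 0.96 0 0
```

```bash
python3 -c "
from plant import *
print(finish_job())"
```

```text
the job is handed in; nothing more can be done
None
```

I drew the oven door down onto its seal with an estimated pull of 9–10 N, unhooked the rod and laid it back within about 2 mm of where it lay in its forks. The job is handed in at about 22.6 s, but the hand-in gave no verdict back.

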